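# Load the slide carrier under the scanner's leaf spring

## Task

Load the slide carrier into the slide scanner: with the fingertips press it down hard on its sprung bed and, keeping it pressed, slide it along the track so that its front passes under the leaf spring, until it is fully home against the end stop, then let go so that the spring holds it down. Do not pick the carrier up, do not touch the leaf spring, and leave the other things on the desk alone.

Things in the scene. Friction and masses are not known exactly. Their poses are not given: they have to be found in the camera images.
- scanner: Fixed white slide scanner, 375 x 140 mm. Origin on the desk (z = 0); x = loading direction, z up. Its track runs along x from -126 to 85 mm: two aluminium rails, 73 mm apart inside, tops at z = 33 mm, a sprung dark steel bed between them. Then an end stop, and the scanner's body from x = 125 to 245 mm, 88 mm high. A leaf spring reaches from the body back over the track.
- carrier: Loose grey plastic carrier, 120 x 70 x 18 mm, about 0.18 kg, lying on the sprung bed between the rails. Origin at the centre of its underside, x axis = scanner's x. Top front (+x) edge bevelled, 8 mm long, 4.5 mm high. At the start its underside is 26 mm and its top 44 mm above the desk, its front short of the spring; it has 50 to 85 mm to go. Home: origin at scanner x = 25 mm.
- pad (a point): Centre of the flat pressing pad on the carrier's top face, 37.5 mm behind the carrier's centre; the pad spans carrier x = -60 to -15 mm. In front of it a ridge crosses the top, 6 mm high, 6 mm thick, 54 mm wide, at carrier x = -15 to -9 mm: pressing fingertips can push forward on its rear face.
- stop (a point): Point on the end stop's face at the middle of the track (scanner x = 85 mm, z = 30 mm); the stop bar's top is at z = 37 mm. The carrier's front face meets it when home.
- spring_nose (a point): Lowest point of the leaf spring's nose at rest (scanner x = 45 mm, z = 33.5 mm); fixed to the scanner. The nose is a blunt roll, 8 mm diameter, 32 mm wide, across the track. A level, unpressed carrier is blocked by it; pressed 6 to 9 mm down, its bevel slips under and lifts the nose. At home the nose rests on the carrier's top, 20 mm in front of its centre.
- bed (a joint): How far the sprung bed, with the carrier on it, is pressed down: 0 at the start, 0.009 m at its lower stop. About 7 N net to start, 14 N at the stop. It stays level wherever it is pressed. Bed, rails, spring and carrier are smooth (friction about 0.3).
- leaf (a joint): Lift angle of the leaf spring about its clamp, 80 mm from the nose: 0 at rest, 0.0125 rad per mm of lift of the nose. Pushes down with about 2.5 N at rest plus 1.5 N per mm. With the carrier home and let go, bed and leaf balance at about 0.005 m and 0.07 rad.
- mouse: Bystander: black computer mouse, 105 x 60 x 33 mm, beside the track on the side away from the robot. Origin at the centre of its underside.
- slide_box: Bystander: flat white and blue box for slides, 102 x 87 x 34 mm, beside the scanner's body on the side away from the robot. Origin at the centre of its underside.
- mug: Bystander: white mug, 78 mm across, 90 mm high, on the robot's side of the scanner's body. Origin at the centre of its underside.
- reagent: Bystander: small amber bottle, 42 mm across, 85 mm high, on the robot's side near the loading end of the track. Origin at the centre of its underside.
Not all that is in view belongs to the job. Of the things like the carrier, leave any that is pink; of the rest the larger one is meant.

How it is judged:
By the outcome, as a careful person would: the job done as asked, in the order asked, and still so for the second after the job is handed in, with the robot touching nothing.
It also fails if it takes over 40 s, if anything falls off the work surface, if the arm or the gripper's body presses on something with over 40 N, if the wrist force passes 120 N, or if a joint passes its speed limit or range.

## Robot

A 6-joint arm with a two-finger parallel gripper is mounted at the origin on the work surface. World frame = base frame: x ahead of the robot, y to its left, z up, the work surface at z = 0. Lengths are in mm, angles in rad, forces in N, time in s.
With the tool pointing down it reaches from about 225 to 875 mm from the base axis. Payload 3.4 kg.
Tool frame: the origin (TCP) lies between the finger pads; the fingertips stand 17 mm ahead of it and the grasp point (between the pads) lies 2 mm behind it; z points along the fingers, y is the line along which they close (so a half turn about z gives the same grasp; the last joint's range is limited). The gripper opens to 85 mm and grips with 20 to 120 N. Pads are 22 mm wide; open, the fingers measure 114 mm over their backs; the gripper's body (76 mm by 85 mm) begins 54 mm behind the grasp point. The pads swing forward as they close: fully open they stand 13 mm farther back than shut.
Start: joints at [1.076, 0.276, 1.505, -0, 1.361, -0.121], TCP at [209.982, 535.321, 248.328] pointing down, gripper open.
Joint ranges: [-2.89, 2.89], [-0.75, 2.08], [0.22, 2.7], [-1.18, 4.32], [0.11, 2.71], [-2.7, 2.7]. Speed limits (rad/s): [2.57, 2.57, 3.14, 3.14, 3.14, 3.14].

## Interface

Orientations are given as a unit quaternion [x, y, z, w].
In Python, from cell import arm gives the robot as it stands. Calls block until the motion is done:
- arm.move_to(position, orientation): joint-space move of the TCP to a pose.
- arm.servo_line(position, velocity=150, frame=None): straight line of the TCP; frame=None keeps the orientation; velocity is the mean speed in mm/s.
- arm.move_joints(angles): joint-space move.
- arm.gripper_to(opening, strength=None): finger opening in mm; strength is the grip in N (None keeps the last); returns when the fingers have stopped.
- arm.pause(seconds).
- arm.inverse_kinematics(position, orientation): joint angles nearest the present ones, or None.
- arm.read_state(): the state.
- arm.grab_frame(name): name is "side" or "top"; returns (picture, depth): 420x560x3 uint8, red, green, blue; 420x560 float32, mm along the optical axis (not along the pixel's ray), 0 where there is no reading.
- arm.camera_params(name): a dict with "K" (3x3 intrinsics, pixels), "pose" (4x4, takes a point from camera to world coordinates). Camera axes: x right, y up, looking along -z (the intrinsics and any distortion apply to the point x, -y, -z); pixel columns grow to the right and rows downward; lengths in mm; the calibration is good to about 2 mm. A picture is of the moment at which its call begins. camera_params takes no time and is no camera call.
A pose or a line that the arm cannot do raises arm.PlanningError and nothing moves.
- arm.hand_in(): hands the job in; it is judged then, once.
The state is a dict: "clock": time; "qpos": joint angles; "qd": joint speeds; "effort": joint torques, N m; "eef_pos": TCP position; "ee_rot": TCP orientation; "ft_force": force on the tool from outside, world axes, zero at the start; "ft_torque": the same for the moment, N m; "finger_gap": finger opening in mm; "grip_force": force on a finger pad.
Only numpy, scipy, OpenCV 4.12 (cv2) and the standard library are available. Lean on these libraries where they do the work, as an engineer would, in place of code of your own. Each camera call takes 0.05 s, during which the arm holds its last target. There are 200 camera calls.

## Working session

There is one attempt and no reset: what is moved stays moved. The work goes in short steps, each a Python script; the robot and the scene stay as the last script left them, time stands still between calls to the robot, and variables do not carry over. Pictures are saved under pics/ and viewed, at most 10 in all, crops included, and the job is handed in when it is done.

```bash
mkdir -p pics; ls
python3 - <<'E'
from cell import arm
import cv2,numpy as np
for n in("side","top"):
    p,d=arm.grab_frame(n); cv2.imwrite(f"pics/{n}0.png",p[...,::-1]); np.savez(f"{n}0.npz",p=p,d=d)
    c=arm.camera_params(n); print(n,np.round(c["K"],1).tolist(),np.round(c["pose"],3).tolist(),[k for k in c],(d>0).mean())
s=arm.read_state();print(s)
E
```

```text
pics
side [[460.5, 0.0, 287.9], [0.0, 460.5, 209.5], [0.0, 0.0, 1.0]] [[-0.817, 0.46, -0.348, 292.83], [-0.576, -0.641, 0.506, 375.902], [0.01, 0.614, 0.789, 696.986], [0.0, 0.0, 0.0, 1.0]] ['K', 'pose'] 0.996203231292517
top [[505.0, 0.0, 280.2], [0.0, 505.0, 222.3], [0.0, 0.0, 1.0]] [[-0.002, 0.998, -0.065, 488.315], [-1.0, 0.0, 0.03, -23.94], [0.03, 0.065, 0.997, 1111.556], [0.0, 0.0, 0.0, 1.0]] ['K', 'pose'] 0.9958715986394557
{'clock': 0.1, 'qpos': array([ 1.07599930e+00,  2.76516888e-01,  1.50601376e+00,  4.80014668e-06,
        1.36073945e+00, -1.21017303e-01]), 'qd': array([ 0.00127686, -0.00229571, -0.00329494,  0.00124415,  0.0003728 ,
        0.00050188]), 'effort': array([ 1.69121136e-03, -4.17701304e+01, -2.46405923e+01, -1.11443064e-04,
        5.79466025e-03,  4.87779323e-05]), 'eef_pos': array([209.74584838, 534.8847263 , 247.53181011]), 'ee_rot': array([ 1.85804247e-01,  9.82586423e-01, -7.98564295e-04, -2.56423308e-04]), 'ft_force': array([ 0.18901808,  0.6201667 , -0.9464035 ]), 'ft_torque': array([ 0.02644579, -0.0270301 , -0.02855991]), 'grip_force': 0.0, 'finger_gap': 85.26103860278005}
```

View pics/top0.png

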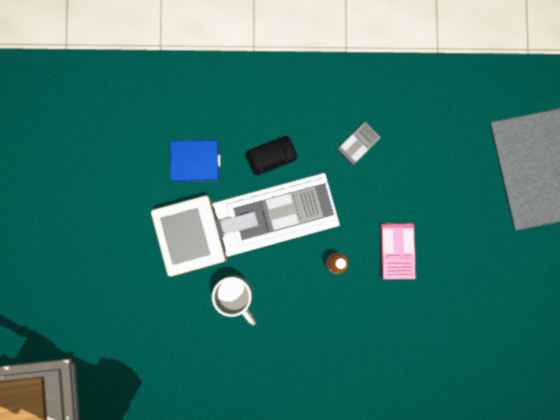

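View pics/side0.png

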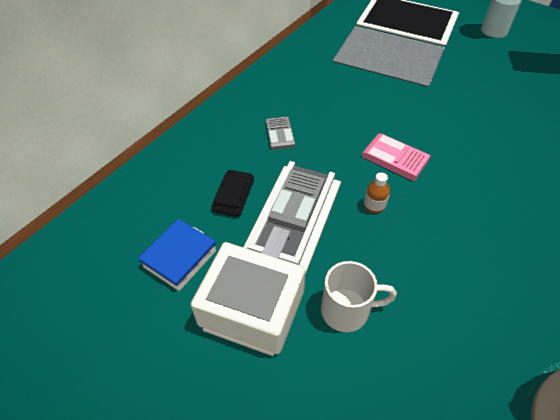

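The top view shows three things that could be the carrier: the grey one in the track at (293,207), a small grey one at (360,143), and a pink one at (398,251). I choose the larger grey one, in the track. The loading direction is image-left, about +y, toward the body at (188,235). Next is a close crop and measurements.

```bash
cat > h.py <<'E'
import numpy as np,cv2
from cell import arm
def cloud(n,d):
    c=arm.camera_params(n);K=c["K"];T=np.array(c["pose"]);v,u=np.mgrid[:d.shape[0],:d.shape[1]]
    P=np.stack([(u-K[0][2])*d/K[0][0],-(v-K[1][2])*d/K[1][1],-d],-1)
    return P@T[:3,:3].T+T[:3,3]
def ray(n,u,v,z):
    c=arm.camera_params(n);K=c["K"];T=np.array(c["pose"])
    r=T[:3,:3]@np.array([(u-K[0][2])/K[0][0],-(v-K[1][2])/K[1][1],-1]);o=T[:3,3]
    return o+r*(z-o[2])/r[2]
E
python3 - <<'E'
from h import *
for n,(a,b,c,d_) in dict(top=(165,290,140,350),side=(155,355,190,390)).items():
    f=np.load(n+"0.npz");im=f["p"][a:b,c:d_,::-1]
    s=min(800/im.shape[1],600/im.shape[0]);s=int(s)
    cv2.imwrite(f"pics/{n}c.png",cv2.resize(im,None,fx=s,fy=s,interpolation=cv2.INTER_CUBIC))
    P=cloud(n,f["d"]);print(n,s,"desk z",np.median(P[380:400,300:350,2]) if n=="top" else np.median(P[300:340,450:500,2]))
    hsv=cv2.cvtColor(f["p"],cv2.COLOR_RGB2HSV)
    ok=np.zeros(P.shape[:2],bool);ok[a:b,c:d_]=1
    m=ok&(P[...,2]>80)&(P[...,2]<95)&(P[...,0]>330)   # body top
    print("z>80",m.sum(),P[m].mean(0) if m.any() else 0)
    k=cv2.connectedComponents(m.astype(np.uint8))[1]
    for i in range(1,k.max()+1):
        q=P[k==i]
        if len(q)>60: print(i,len(q),q.mean(0).round(1),[np.round(x,1) for x in cv2.minAreaRect(q[:,:2].astype(np.float32))])
    m=ok&(P[...,2]>39)&(P[...,2]<47.5)&(P[...,0]>400)
    k=cv2.connectedComponents(m.astype(np.uint8))[1]
    for i in range(1,k.max()+1):
        q=P[k==i]
        if len(q)>60: print("car",i,len(q),q.mean(0).round(1),[np.round(x,1) for x in cv2.minAreaRect(q[:,:2].astype(np.float32))])
E
```

```text
top 3 desk z 0.042530855748964314
z>80 4232 [524.24431559 122.83161562  88.66403467]
1 4055 [527.4 130.8  88.7] [array([527.9, 131.7]), array([140. , 120.3]), np.float64(15.2)]
2 82 [ 471.  -178.1   84.9] [array([ 470.7, -178.1]), array([19.3, 18.4]), np.float64(88.9)]
3 95 [434.1  42.4  89.1] [array([432. ,  42.7]), array([23.8, 69.9]), np.float64(0.4)]
car 4 1687 [586.3 -81.5  43.7] [array([586.5, -82. ]), array([ 70.1, 120.2]), np.float64(15.5)]
car 14 362 [556.1  29.6  45.6] [array([556.2,  30.6]), array([31.7, 76.6]), np.float64(14.1)]
side 3 desk z -0.8516429951034183
z>80 7448 [512.52799782 127.40238491  87.9527658 ]
1 89 [ 470.  -174.2   83.7] [array([ 470.3, -174.7]), array([19.6, 18.4]), np.float64(14.9)]
2 6726 [523.3 139.   88.1] [array([527.3, 134.8]), array([140.1, 119.6]), np.float64(15.5)]
3 633 [404.2  46.6  86.9] [array([405. ,  45.4]), array([77.3, 77.1]), np.float64(4.1)]
car 1 1857 [584.4 -75.5  43.2] [array([586.5, -79.6]), array([ 70.5, 121.4]), np.float64(15.3)]
car 2 77 [ 466.3 -160.9   42.7] [array([ 468.2, -164.9]), array([42.1, 23.7]), np.float64(13.3)]
car 3 486 [557.1  27.1  45.7] [array([557.4,  26.2]), array([30.8, 62. ]), np.float64(14.8)]
car 6 84 [423.6  19.7  43.2] [array([424.8,  23.6]), array([52.4, 13.6]), np.float64(41.9)]
car 16 179 [508.1 190.3  43.4] [array([511.2, 190.8]), array([137.5,   7.4]), np.float64(17.4)]
```

View pics/topc.png

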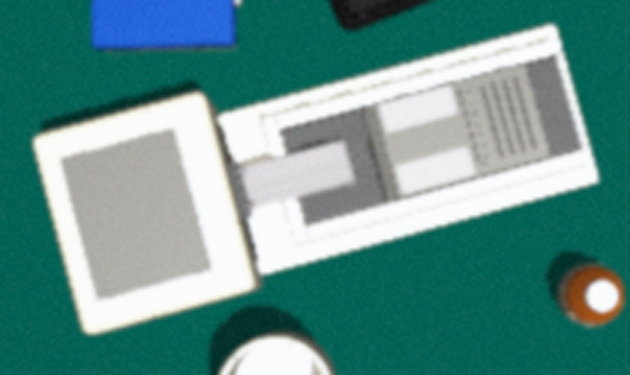

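View pics/sidec.png

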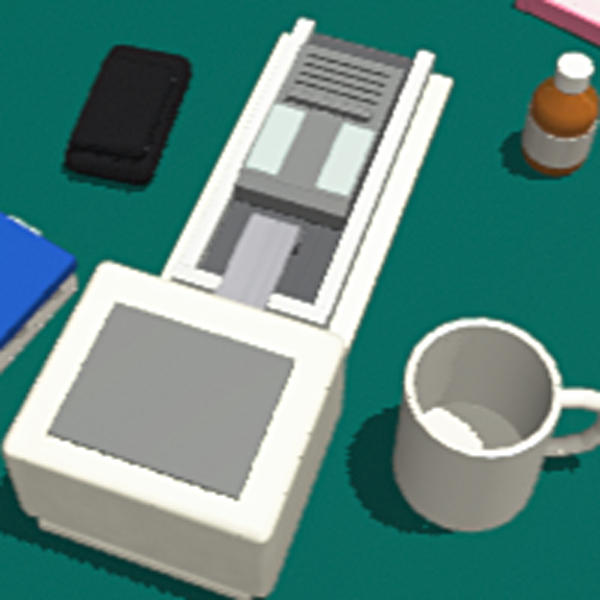

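The top crop shows the grey carrier in the track, with its ribbed pad at crop (510,115), a ridge in front of it, and the leaf nose at (350,165). The side crop agrees. Depth gives a 70x120 top at z≈44, at (586.5,-81), and a 140x120 body at (527.5,133.5), z=88. The axis is at 15.4°, so the carrier is at scanner x≈-37.5, which is inside the expected range. I'll approach and touch down behind the ridge.

```bash
cat >> h.py <<'E'
th=np.deg2rad(15.4);U=np.array([-np.sin(th),np.cos(th),0])
O=np.array([527.5,133.5,0])-185*U   # scanner origin
from scipy.spatial.transform import Rotation as R
def quat(s=1):
    x=s*U;z=np.array([0,0,-1.]);return R.from_matrix(np.stack([x,np.cross(z,x),z],1)).as_quat()
def pt(sx,z): p=O+sx*U; p[2]=z; return p
def st():
    s=arm.read_state();p=s["eef_pos"]-O
    f=s["ft_force"];print("t%.1f sx%.1f lat%.1f z%.1f Fu%.1f Fz%.1f |F|%.1f"%(s["clock"],p@U,p[0]*U[1]-p[1]*U[0],s["eef_pos"][2],f@U,f[2],np.linalg.norm(f)),flush=True);return s
E
python3 - <<'E'
from h import *
print(O)
q0=arm.read_state()["qpos"];best=min((np.abs(j-q0).max(),s) for s in(1,-1) if (j:=arm.inverse_kinematics(pt(-68.5,140),quat(s))) is not None)
print(best)
arm.gripper_to(0,60)
q=quat(best[1])
arm.move_to(pt(-68.5,140),q);st()
arm.servo_line(pt(-68.5,72),80);arm.pause(.3);s=st();F0=s["ft_force"][2];print(s["finger_gap"])
for n in("top","side"):
    p,d=arm.grab_frame(n);cv2.imwrite(f"pics/{n}1.png",cv2.resize(p[120:330,150:430,::-1],None,fx=2.5,fy=2.5))
z=72
while z>58:
    z-=1;arm.servo_line(pt(-68.5,z),30);s=st()
    if s["ft_force"][2]-F0>4:break
E
```

```text
[576.62788174 -44.85764978   0.        ]
(np.float64(1.375274239991038), 1)
t3.5 sx-67.6 lat0.4 z140.2 Fu-0.2 Fz0.8 |F|1.2
t4.8 sx-68.6 lat0.2 z72.4 Fu0.1 Fz0.2 |F|0.9
-0.2343172693838867
t5.2 sx-68.4 lat-0.1 z70.9 Fu-0.6 Fz0.7 |F|0.9
t5.5 sx-68.4 lat-0.1 z69.9 Fu-0.4 Fz-0.2 |F|0.6
t5.7 sx-68.5 lat-0.0 z68.9 Fu0.0 Fz0.4 |F|0.4
t6.0 sx-68.5 lat-0.0 z67.9 Fu-0.3 Fz-0.7 |F|0.9
t6.2 sx-68.5 lat-0.1 z66.9 Fu-0.2 Fz-0.1 |F|0.2
t6.5 sx-68.5 lat-0.1 z65.9 Fu0.2 Fz-0.4 |F|0.6
t6.7 sx-68.5 lat-0.0 z64.9 Fu-0.2 Fz0.5 |F|1.2
t7.0 sx-68.5 lat-0.1 z63.9 Fu-1.0 Fz-0.7 |F|1.3
t7.2 sx-68.5 lat-0.0 z62.9 Fu-1.2 Fz0.3 |F|1.2
t7.5 sx-68.5 lat-0.1 z61.9 Fu-0.2 Fz0.3 |F|0.4
t7.7 sx-68.6 lat0.1 z61.1 Fu0.1 Fz1.0 |F|1.7
t8.0 sx-68.6 lat0.2 z60.9 Fu0.8 Fz6.8 |F|7.0
```

View pics/side1.png

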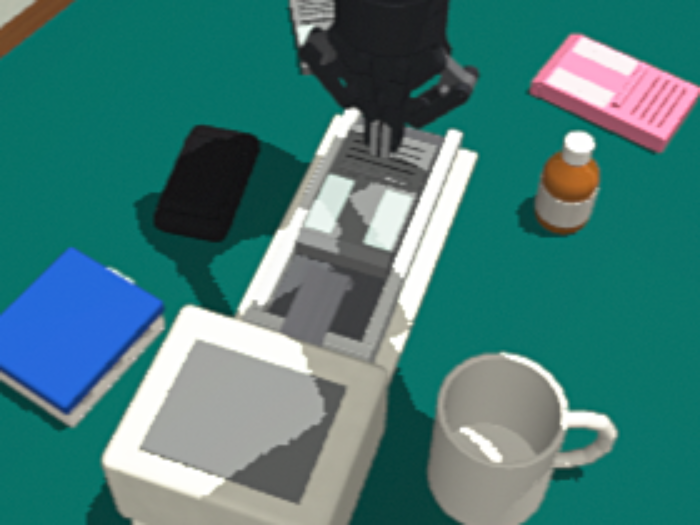

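The side view shows the closed fingertips centred over the ribbed pad at (385,140), behind the ridge. Contact came at TCP z=61, so the tips are at z=44, on the pad top as expected. Next I press down to the bed's stop.

Run:
```python
from h import *
z=60
while z>44:
    z-=1;arm.servo_line(pt(-68.5,z),30);s=st()
    if s["ft_force"][2]>30:break
arm.pause(.2);s=st();open("z","w").write(str(z))
```

```text
t8.2 sx-68.6 lat0.2 z60.1 Fu1.8 Fz7.2 |F|7.6
t8.4 sx-68.6 lat0.1 z59.3 Fu0.8 Fz7.5 |F|7.7
t8.7 sx-68.6 lat0.2 z58.4 Fu2.0 Fz8.7 |F|9.0
t8.9 sx-68.6 lat0.2 z57.5 Fu0.7 Fz9.8 |F|10.1
t9.2 sx-68.6 lat0.2 z56.6 Fu1.8 Fz9.8 |F|10.3
t9.4 sx-68.6 lat0.2 z55.7 Fu1.2 Fz10.4 |F|10.7
t9.7 sx-68.6 lat0.2 z54.8 Fu1.9 Fz11.9 |F|12.4
t9.9 sx-68.6 lat0.2 z54.0 Fu1.4 Fz12.5 |F|12.7
t10.2 sx-68.6 lat0.2 z53.1 Fu1.9 Fz12.5 |F|12.9
t10.4 sx-68.6 lat0.2 z52.2 Fu1.0 Fz12.6 |F|12.8
t10.7 sx-68.6 lat0.2 z52.0 Fu1.9 Fz16.3 |F|16.9
t10.9 sx-68.6 lat0.2 z51.9 Fu4.0 Fz22.8 |F|23.6
t11.2 sx-68.6 lat0.2 z51.9 Fu4.1 Fz28.0 |F|28.9
t11.4 sx-68.6 lat0.3 z51.8 Fu4.4 Fz33.8 |F|34.8
t11.7 sx-68.6 lat0.3 z51.8 Fu3.4 Fz33.1 |F|34.4
```

The bed is on its stop: 9 mm down at 33 N. Now I slide, watching the forces.

Run:
```python
from h import *
z=float(open("z").read());sx=-68.5
while sx<-14:
    sx+=3;arm.servo_line(pt(sx,z),25);s=st()
    if s["ft_force"]@U<-35 or s["eef_pos"][2]>54: print("stop");break
print("cmd",sx)
p,d=arm.grab_frame("side");cv2.imwrite("pics/side2.png",cv2.resize(p[120:330,150:430,::-1],None,fx=2.5,fy=2.5))
```

```text
t11.9 sx-68.1 lat1.1 z51.8 Fu-2.0 Fz29.8 |F|30.7
t12.2 sx-66.6 lat1.7 z51.9 Fu-4.3 Fz27.2 |F|28.3
t12.4 sx-64.9 lat2.1 z51.9 Fu-7.4 Fz26.0 |F|27.6
t12.7 sx-62.3 lat2.4 z51.9 Fu-8.0 Fz26.5 |F|28.6
t13.0 sx-59.4 lat2.4 z51.9 Fu-8.7 Fz25.9 |F|28.0
t13.2 sx-56.4 lat2.4 z51.9 Fu-8.7 Fz27.1 |F|29.3
t13.5 sx-53.4 lat2.4 z51.9 Fu-8.7 Fz25.8 |F|28.1
t13.8 sx-50.4 lat2.4 z51.9 Fu-8.8 Fz27.5 |F|29.6
t14.1 sx-47.4 lat2.4 z51.9 Fu-9.0 Fz27.3 |F|29.5
t14.3 sx-44.4 lat2.4 z51.9 Fu-8.7 Fz27.9 |F|30.1
t14.6 sx-41.4 lat2.4 z51.9 Fu-8.9 Fz27.4 |F|29.6
t14.8 sx-38.6 lat3.1 z51.9 Fu-8.5 Fz25.5 |F|27.5
t15.1 sx-36.0 lat3.7 z51.9 Fu-9.9 Fz25.5 |F|27.7
t15.4 sx-33.6 lat3.7 z51.9 Fu-11.4 Fz24.3 |F|27.2
t15.7 sx-30.3 lat3.7 z51.9 Fu-11.6 Fz24.6 |F|27.5
t15.9 sx-27.2 lat3.7 z51.9 Fu-11.3 Fz25.3 |F|28.1
t16.2 sx-24.1 lat3.7 z51.9 Fu-11.0 Fz25.1 |F|27.9
t16.4 sx-21.1 lat3.7 z51.9 Fu-9.9 Fz25.3 |F|27.4
t16.7 sx-18.1 lat3.7 z51.9 Fu-11.0 Fz26.2 |F|28.8
cmd -11.5
```

View pics/side2.png

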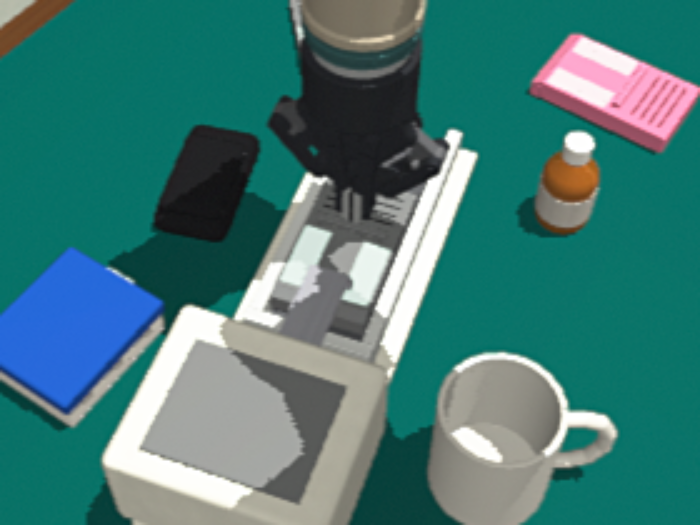

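The carrier's front is now under the spring nose at (335,285), and the fingertips are at (350,205). I continue to the end stop.

Run:
```python
from h import *
z=float(open("z").read());sx=-11.5
while sx<14:
    sx+=2;arm.servo_line(pt(sx,z),25);s=st()
    if s["ft_force"]@U<-28 or s["eef_pos"][2]>54: print("stop");break
print("cmd",sx);arm.pause(.3);st()
p,d=arm.grab_frame("top");np.savez("top3.npz",p=p,d=d);P=cloud("top",d);Q=P-O;sx=Q@U;lat=Q[...,0]*U[1]-Q[...,1]*U[0]
for a,b in((-34,-28),(28,34)):
    m=(lat>a)&(lat<b)&(sx>-100)&(sx<85)&(P[...,2]>30)&(P[...,2]<44);print(a,np.percentile(sx[m],[0,1,50,99,100]).round(1),np.median(P[m][:,2]))
p,d=arm.grab_frame("side");cv2.imwrite("pics/side3.png",cv2.resize(p[170:320,210:360,::-1],None,fx=4,fy=4))
```

```text
t17.0 sx-16.2 lat3.7 z51.9 Fu-12.0 Fz25.6 |F|28.6
t17.3 sx-14.2 lat3.7 z51.9 Fu-11.0 Fz25.7 |F|28.4
t17.5 sx-12.1 lat3.7 z51.9 Fu-11.2 Fz25.6 |F|28.5
t17.8 sx-10.1 lat3.7 z51.9 Fu-11.8 Fz25.7 |F|28.7
t18.0 sx-8.1 lat3.7 z51.9 Fu-11.0 Fz27.2 |F|29.7
t18.3 sx-6.1 lat3.7 z51.9 Fu-10.9 Fz26.3 |F|29.1
t18.5 sx-4.1 lat3.8 z51.9 Fu-10.7 Fz27.0 |F|29.4
t18.8 sx-2.1 lat3.7 z51.9 Fu-10.6 Fz26.3 |F|29.0
t19.0 sx-0.8 lat3.8 z51.9 Fu-13.1 Fz26.0 |F|29.7
t19.3 sx-0.7 lat3.8 z51.9 Fu-18.8 Fz24.9 |F|32.0
t19.5 sx-0.6 lat3.9 z51.9 Fu-23.2 Fz22.7 |F|33.4
t19.8 sx-0.4 lat3.9 z52.0 Fu-29.2 Fz21.4 |F|37.2
stop
cmd 12.5
t20.1 sx-0.4 lat3.9 z51.9 Fu-28.1 Fz21.6 |F|36.2
-34 [-29.5 -27.1  41.9  84.2  84.8] 34.928730121094986Traceback (most recent call last):
  File "<stdin>", line 9, in <module>
    return _quantile_unchecked(
        a, q, axis, out, overwrite_input, method, keepdims, weights)
    return _ureduce(a,
                    func=_quantile_ureduce_func,
    ...<5 lines>...
                    overwrite_input=overwrite_input,
                    method=method)
    r = func(a, **kwargs)
    result = _quantile(arr,
                       quantiles=q,
    ...<2 lines>...
                       out=out,
                       weights=wgt)
    slices_having_nans = np.isnan(arr[-1, ...])
                                  ~~~^^^^^^^^^
IndexError: index -1 is out of bounds for axis 0 with size 0
```

It met a hard stop at tip position −0.8, where −1 was predicted for home with the tips on the ridge. Now I ease off, release and check.

Run:
```python
from h import *
z=float(open("z").read())
arm.servo_line(pt(3,z),25);st()
arm.servo_line(pt(3,53),20);st()
arm.servo_line(pt(2,57.5),15);st()
arm.servo_line(pt(-3,59),15);st()
arm.servo_line(pt(-3,75),40);st()
arm.servo_line(pt(-3,190),120);st()
arm.move_to(pt(-200,260)+[-150,0,0],quat());arm.pause(.3);st()
p,d=arm.grab_frame("top");np.savez("top3.npz",p=p,d=d)
P=cloud("top",d);Q=P-O;sx=Q@U;lat=Q[...,0]*U[1]-Q[...,1]*U[0]
for a,b in((-30,-15),(15,30)):
    m=(lat>a)&(lat<b)&(sx>-110)&(sx<83)&(P[...,2]>34)&(P[...,2]<44.5);print(a,np.percentile(sx[m],[0,2,50,98,100]).round(1),np.median(P[m][:,2]))
p,d=arm.grab_frame("side");cv2.imwrite("pics/side3.png",cv2.resize(p[150:330,180:380,::-1],None,fx=3,fy=3,interpolation=cv2.INTER_CUBIC))
P=cloud("side",d);Q=P-O;sx=Q@U;lat=Q[...,0]*U[1]-Q[...,1]*U[0]
m=(abs(lat)<25)&(sx>-110)&(sx<0)&(P[...,2]>34)&(P[...,2]<44.5);print(np.percentile(sx[m],[0,2]).round(1),np.median(P[m][:,2]))
```

```text
t20.6 sx-1.0 lat3.8 z51.9 Fu-3.4 Fz27.8 |F|28.3
t21.1 sx-1.0 lat3.6 z55.0 Fu-6.7 Fz3.4 |F|7.7
t21.6 sx-1.0 lat1.9 z58.1 Fu-6.0 Fz-0.6 |F|6.1
t22.1 sx-2.6 lat-0.4 z58.8 Fu-0.1 Fz-0.1 |F|0.2
t22.7 sx-3.0 lat0.1 z75.4 Fu0.4 Fz-0.4 |F|0.6
t23.8 sx-2.7 lat-0.5 z189.1 Fu0.5 Fz-0.8 |F|1.0
t25.0 sx-159.3 lat-143.9 z259.5 Fu0.7 Fz-0.8 |F|1.1
-30 [-36.4 -34.1  24.5  79.5  83. ] 38.90095994475905
15 [-36.5 -34.3  24.   80.5  82.9] 39.03284759200437
[-35.1 -33.2] 38.31089363135277
```

View pics/side3.png

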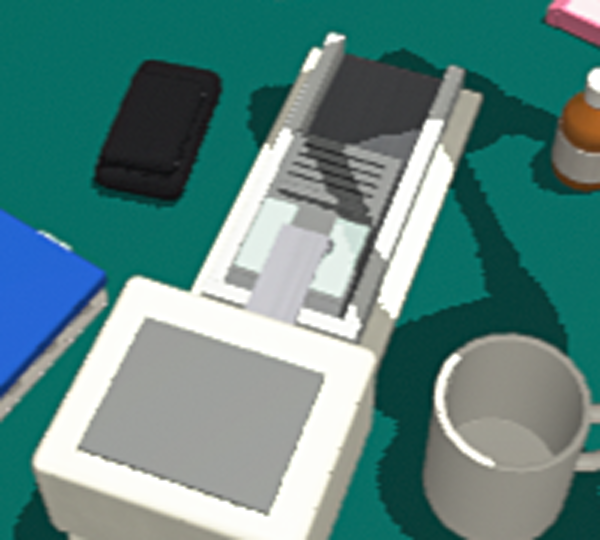

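The carrier sits against the stop: its rear edge measures −35 mm (expected −35) and its top z=39, so the bed is 5 mm down. The nose rests on it at (320,240), and the arm is clear.

```bash
python3 -c "
from cell import arm
print(arm.hand_in())"
```

```text
the job is handed in; nothing more can be done
None
```

The carrier is fully home against the end stop and held down by the leaf spring; the arm is clear of everything, and the job is handed in at about 25 s of the 40 s allowed.

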